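# Rinsed cup onto the drying post, pail onto the hook

### The arm

A 6-joint arm with a two-finger parallel gripper is mounted at the origin on the work surface. World frame = base frame: x ahead of the robot, y to its left, z up, the work surface at z = 0. Lengths are in mm, angles in rad, forces in N, time in s.
With the tool pointing down it reaches from about 300 to 775 mm from the base axis. Payload 14.6 kg.
Tool frame: the origin (TCP) lies at the very end of the fingers, on their centre line; the grasp point (between the pads) lies 19 mm behind it (manip.grip_point_offset is the distance from the TCP to the grasp point, in mm); z points along the fingers, y is the line along which they close (so a half turn about z gives the same grasp; the last joint's range is limited). The gripper opens to 94 mm and grips with 3 to 60 N. Pads are 16 mm wide; open, the fingers measure 119 mm over their backs; the gripper's body (75 mm by 177 mm) begins 78 mm behind the grasp point.
Start: joints at [-1.332, 0.3, 1.521, -0, 1.321, -0.067], TCP at [165.574, -524.475, 205.446] pointing down, gripper open.
Joint ranges: [-3.03, 3.03], [-0.79, 2.21], [0.23, 2.52], [-1.04, 4.18], [0, 3.07], [-2.55, 2.55]. Speed limits (rad/s): [2.22, 2.22, 2.57, 3.14, 3.14, 3.14].

### API

Orientations are given as [roll, pitch, yaw] about the fixed x, y, z axes, in that order (R = Rz(yaw) Ry(pitch) Rx(roll)).
In Python, from cell import telemetry, eyes, manip gives the robot as it stands.
- The arm moves only by the tool play_rows, never from a script. Its arguments are lists of equal length, an entry for each row: "translation": the shift along the world's x, y, z in m, a list of three; "yaw": the turn about the world's z in rad. A call has 1 to 12 rows; each row is the pose to reach, as a shift and turn from the pose commanded when the call began; what a row does not reach only later rows make up. A row lasts 1/8 s, in which the tool goes at most 62.5 mm and 10.7 degrees, less where a joint would pass 70% of its speed; a pose out of reach is approached as far as the arm can. A call with a gripper value outside its range is refused whole. "hand" is the opening, from 0 (shut) to 1 (fully open), set as the call begins (left out, the last holds). The fingers move at their own pace and stop on an object; "force" is the grip in N (left out, the last holds). Time passes only in rows, so rows that repeat a pose let the fingers close. It gives the time, the measured TCP pose, the force, the opening and the grip force at its end, in the units of the state.
- telemetry.read_state(): the state, without advancing time (a new reading comes with each control period).
- eyes.camera(name): name is "side" or "top" or "wrist"; returns a dict with "pixels" (400x640x3 uint8, red, green, blue), "fx", "fy", "cx", "cy" (pixels), "cam_to_world" (4x4, takes a point from camera to world coordinates); the wrist camera has in their place "T_tool_cam" (4x4, takes a point from camera to tool coordinates, whose origin is the TCP and whose axes are the flange's). Camera axes: x right, y up, looking along -z (the intrinsics and any distortion apply to the point x, -y, -z); pixel columns grow to the right and rows downward; lengths in mm; the calibration is good to about 2 mm. A picture is of the moment at which its call begins: read the wrist's pose just before it. There is no depth.
- manip.sign_off(): hands the job in; it is judged then, once.
The state is a dict: "clock": time; "joints": joint angles; "qd": joint speeds; "effort": joint torques, N m; "eef_pos": TCP position; "eef_rot": TCP orientation; "wrist_force": force on the tool from outside, world axes, zero at the start; "moment": the same for the moment, N m; "finger_gap": finger opening in mm; "finger_force": force on a finger pad.
Only numpy, scipy, OpenCV 4.12 (cv2) and the standard library are available. Lean on these libraries where they do the work, as an engineer would, in place of code of your own. Each camera call takes 0.05 s, during which the arm holds its last target. There are 200 camera calls.

### The job

Set the rinsed things up to dry: hang the small pail by its yellow handle in the crook of the red hook, and turn the steel cup from the blue draining cradle upside down over the free orange drying post, its rim fully down and flat on the white foot. Lower the cup over the post gently rather than dropping it, and leave the other cup and the jar and bowl where they are.

Things in the scene. Friction and masses are not known exactly. Their poses are not given: they have to be found in the camera images.
- cup: Rinsed steel cup: straight round tube, 60 mm outside, 54 mm inside, 115 mm long, closed base 5 mm thick, 0.13 kg. Origin: centre of the outside of the closed base; z axis points to the open mouth. Starts lying on the blue cradle, mouth away from the robot (within 0.45 rad) and 20 degrees down. Its sides near the base are free for fingers; the rails under it are 50 mm wide over all.
- cup_rim (a point): Centre of the cup's open mouth, 115 mm from the origin along the cup's z axis.
- cradle: Blue draining cradle, fixed: steel plate 190 x 90 x 6 mm, two blue rails 40 mm apart sloping down 20 degrees along +x to a stop bar where the cup's rim leans (stop top about 35 mm above the table). Origin: centre of the plate's underside. The cup's base centre starts at (-54, 0, 86) mm in this frame.
- pail: Small open aluminium pail, 100 mm across, 55 mm high, 0.2 kg, upright, with a fixed yellow arched handle: round bar 9 mm thick; its straight level top runs 84 mm along the pail's y axis, centreline 140 mm above the underside; uprights at y = +-50 mm. Window under the bar 80 mm high, 91 mm wide. Origin: centre of the underside; z up.
- pail_handle (a point): Middle of the centreline of the handle's top bar (140 mm above the pail's origin).
- hook: Red hook stand, fixed: dark foot 150 x 90 x 12 mm, rod 8 mm thick. A post at x = +100 mm rises to 233 mm; from its top an arm runs along -x (towards the robot) to a crook at x = 0, then turns up to a tip at x = -24 mm, highest point 243 mm. Origin: on the table below the crook; the arm lies along the body's x axis.
- hook_crook (a point): Lowest point of the upper side of the hook's rod (where a bar comes to rest), 229 mm above the table. A hung handle's centreline lies about 4.5 mm above it.
- post_free: The free drying post, fixed: round white foot of 104 mm diameter, 12 mm thick, with an upright orange peg of 36 mm diameter that rises to 96 mm above the table, its top 14 mm tapered. Origin: centre of the foot's underside; z up.
- post_free_seat (a point): Centre of the upper face of the free post's white foot (12 mm above the table), on the peg's axis: the cup's rim must rest at this height.
- post_used: The other drying post, the same in form, already holding a cup. Fixed.
- cup_done: A steel cup like the rinsed one, already upside down over the other post; its closed base is 127 mm above the table. Origin: centre of its closed base, z axis towards its mouth (down). Leave it.
- jar: Amber jar, 48 mm diameter, 75 mm high, standing between the cradle and the pail. Origin: centre of the underside. Leave it.
- gallipot: Steel bowl, 100 mm diameter, 45 mm high, at the right. Origin: centre of the underside. Leave it.
Not all that is in view belongs to the job. Leave any purple look-alike of the pail alone.

How it is judged:
By the outcome, as a careful person would: the job done as asked, in the order asked, and still so for the second after the job is handed in, with the robot touching nothing.
It also fails if it takes over 64 s, if anything falls off the work surface, if the arm or the gripper's body presses on something with over 40 N, if the wrist force passes 120 N, or if a joint passes its speed limit or range.

## Working session

There is one attempt and no reset: what is moved stays moved. The work goes in short steps, Python scripts to look and compute and a tool call to move; the robot and the scene stay as the last step left them, time stands still between calls to the robot, and variables do not carry over. Pictures are saved under pics/ and viewed, at most 10 in all, crops included, and the job is handed in when it is done.

Besides the shell and the picture viewer there is one more tool, called by a JSON object that holds its "name" and its "arguments". play_rows: Moves the arm, as the interface text tells. Its arguments: {"type":"object","properties":{"translation":{"type":"array","items":{"type":"array","items":{"type":"number"}}},"yaw":{"type":"array","items":{"type":"number"}},"hand":{"type":"number"},"force":{"type":"number"}},"required":["translation","yaw"]}

```bash
ls; mkdir -p pics; python3 - <<'E'
from cell import telemetry, eyes, manip
import cv2,numpy as np,pickle
print(telemetry.read_state())
d={n:eyes.camera(n) for n in("side","top")}
pickle.dump(d,open('v0.pkl','wb'))
for n in d:
    cv2.imwrite(f'pics/{n}0.png',d[n]['pixels'][:,:,::-1]); print(n,{k:(v if k!='cam_to_world' else np.round(v,3)) for k,v in d[n].items() if k!='pixels'})
print(manip.grip_point_offset, dir(manip))
E
```

```text
pics
{'clock': 0.0, 'joints': array([-1.33159000e+00,  3.00425654e-01,  1.52160316e+00,  8.31464565e-06,
        1.32068226e+00, -6.66058137e-02]), 'qd': array([-5.59412415e-04,  5.78009140e-04, -5.75524018e-04, -9.08396062e-04,
       -1.04052871e-03,  6.59256786e-05]), 'effort': array([-1.52647925e-03, -5.31807947e+01, -3.52738237e+01,  7.08103809e-02,
        2.44122039e-02, -8.97982727e-05]), 'eef_pos': array([ 165.5201391 , -524.22294387,  204.90191699]), 'eef_rot': array([-3.14047725e+00, -8.24737346e-05,  3.05810028e-01]), 'wrist_force': array([-0.07833068, -0.77860676,  0.90292083]), 'moment': array([-0.02274377, -0.04875358, -0.01547125]), 'finger_force': 0.0, 'finger_gap': 94.15444672748865}
side {'fx': 456.41324634363866, 'fy': 456.41324634363866, 'cx': 318.2293610462689, 'cy': 196.50207911252548, 'cam_to_world': array([[-9.84000e-01,  7.50000e-02, -1.59000e-01,  3.43403e+02],
       [-1.75000e-01, -4.96000e-01,  8.50000e-01,  7.53449e+02],
       [-1.50000e-02,  8.65000e-01,  5.02000e-01,  6.70477e+02],
       [ 0.00000e+00,  0.00000e+00,  0.00000e+00,  1.00000e+00]])}
top {'fx': 443.12130674961816, 'fy': 443.12130674961816, 'cx': 324.07874373099725, 'cy': 195.38483006338902, 'cam_to_world': array([[ 1.200000e-02,  9.900000e-01, -1.370000e-01,  3.447710e+02],
       [-1.000000e+00,  1.400000e-02,  1.500000e-02, -9.354800e+01],
       [ 1.600000e-02,  1.370000e-01,  9.900000e-01,  1.269575e+03],
       [ 0.000000e+00,  0.000000e+00,  0.000000e+00,  1.000000e+00]])}
18.8 ['Unreachable', '__class__', '__delattr__', '__dict__', '__dir__', '__doc__', '__eq__', '__format__', '__ge__', '__getattribute__', '__getstate__', '__gt__', '__hash__', '__init__', '__init_subclass__', '__le__', '__lt__', '__module__', '__ne__', '__new__', '__reduce__', '__reduce_ex__', '__repr__', '__setattr__', '__sizeof__', '__str__', '__subclasshook__', '__weakref__', 'grip_point_offset', 'sign_off']
```

View pics/side0.png

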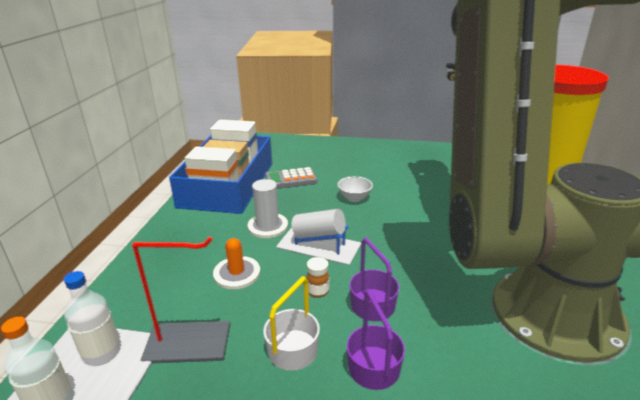

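View pics/top0.png

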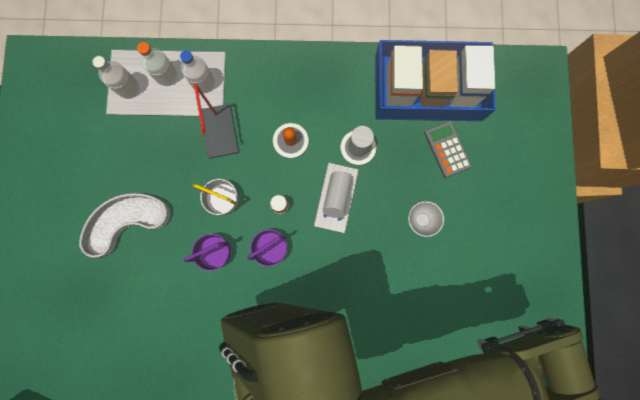

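```bash
cat > h.py <<'E'
import numpy as np,cv2,pickle
from cell import telemetry,eyes,manip
from scipy.spatial.transform import Rotation as Ro
def cw(c,st=None):
    if 'cam_to_world' in c: return np.array(c['cam_to_world'])
    T=np.eye(4);T[:3,:3]=Ro.from_euler('xyz',st['eef_rot']).as_matrix();T[:3,3]=st['eef_pos']
    return T@np.array(c['T_tool_cam'])
def plane(c,uv,z,T=None):
    T=cw(c) if T is None else T
    uv=np.atleast_2d(uv).astype(float)
    d=np.c_[(uv[:,0]-c['cx'])/c['fx'],-(uv[:,1]-c['cy'])/c['fy'],-np.ones(len(uv))]@T[:3,:3].T
    s=(z-T[2,3])/d[:,2]
    return T[:3,3]+d*s[:,None]
def proj(c,P,T=None):
    T=cw(c) if T is None else T
    p=(np.atleast_2d(P)-T[:3,3])@T[:3,:3]
    return np.c_[c['cx']-c['fx']*p[:,0]/p[:,2],c['cy']+c['fy']*p[:,1]/p[:,2]]
def hsv(c): return cv2.cvtColor(np.ascontiguousarray(c['pixels']),cv2.COLOR_RGB2HSV)
def mask(c,lo,hi,box=None):
    m=cv2.inRange(hsv(c),lo,hi)
    if box:
        k=np.zeros_like(m);x0,y0,x1,y1=box;k[y0:y1,x0:x1]=255;m&=k
    return m
def pts(m): 
    y,x=np.nonzero(m);return np.c_[x,y].astype(float)
def look(name):
    st=telemetry.read_state();c=eyes.camera(name);return c,cw(c,st),st
E
python3 - <<'E'
from h import *
np.set_printoptions(precision=1,suppress=True)
d=pickle.load(open('v0.pkl','rb'));t,s=d['top'],d['side']
# yellow
for n,c,box in(('top',t,(170,160,260,225)),('side',s,(255,270,325,360))):
    m=mask(c,(20,130,120),(32,255,255),box);p=pts(m);r=cv2.minAreaRect(p.astype(np.float32));print(n,'yellow',len(p),r)
    if n=='top':
        P=plane(c,p,140);v=cv2.fitLine(P[:,:2].astype(np.float32),cv2.DIST_HUBER,0,.01,.01).ravel();q=(P[:,:2]-v[2:])@v[:2];print(v,q.min(),q.max(), P[q.argmin()],P[q.argmax()])
# red
for n,c,box in(('top',t,(180,75,240,140)),('side',s,(125,225,220,350))):
    m=mask(c,(0,150,90),(6,255,255),box)|mask(c,(174,150,90),(179,255,255),box);p=pts(m)
    for r in range(int(p[:,1].min()),int(p[:,1].max())+1,4 if n=='top' else 12):
        x=p[p[:,1]==r,0]; print(n,r,x.min() if len(x) else 0,x.max() if len(x) else 0, plane(c,[x.mean(),r],233)[0] if n=='top' and len(x) else '')
    if n=='side': print([ (x,p[p[:,0]==x,1].min()) for x in range(136,214,6)])
# feet white
for box in((265,118,315,165),(335,120,385,170)):
    m=mask(t,(0,0,150),(179,60,255),box);h=cv2.convexHull(pts(m).astype(np.float32));e=cv2.fitEllipse(h);print('foot',e,plane(t,e[0],12))
m=mask(t,(0,0,90),(179,70,255),(305,150,365,240));r=cv2.minAreaRect(pts(m).astype(np.float32));b=cv2.boxPoints(r);print('plate',r,plane(t,b,6))
m=mask(t,(100,120,60),(130,255,255),(305,150,365,240));print('blue',pts(m))
E
```

```text
top yellow 132 ((212.0689697265625, 192.3275909423828), (41.59575653076172, 3.899601936340332), 21.801406860351562)
[  0.4   0.9 505.6 179.8] -56.499096973001826 51.36316018168201 [483.1 127.9 140. ] [525.7 227.1 140. ]
side yellow 584 ((287.1441955566406, 312.8506774902344), (32.262813568115234, 79.31446075439453), 38.290164947509766)
top 84 194.0 196.0 [757.3 208.8 233. ]
top 88 195.0 197.0 [747.2 205.9 233. ]
top 92 196.0 197.0 [737.1 204.1 233. ]
top 96 196.0 197.0 [727.  203.6 233. ]
top 100 197.0 198.0 [716.9 200.7 233. ]
top 104 198.0 199.0 [706.9 197.8 233. ]
top 108 199.0 200.0 [696.9 194.8 233. ]
top 112 199.0 201.0 [686.9 193.1 233. ]
top 116 200.0 202.0 [677.  190.2 233. ]
top 120 200.0 202.0 [667.  189.7 233. ]
top 124 201.0 203.0 [657.1 186.8 233. ]
top 128 202.0 204.0 [647.3 184.  233. ]
top 132 202.0 204.0 [637.4 183.5 233. ]
side 237 208.0 210.0 
side 249 134.0 137.0 
side 261 137.0 140.0 
side 273 140.0 143.0 
side 285 143.0 146.0 
side 297 147.0 149.0 
side 309 150.0 153.0 
side 321 153.0 156.0 
side 333 157.0 159.0 
[(136, np.float64(242.0)), (142, np.float64(242.0)), (148, np.float64(243.0)), (154, np.float64(242.0)), (160, np.float64(242.0)), (166, np.float64(243.0)), (172, np.float64(243.0)), (178, np.float64(243.0)), (184, np.float64(243.0)), (190, np.float64(244.0)), (196, np.float64(244.0)), (202, np.float64(243.0)), (208, np.float64(237.0))]
foot ((290.1458435058594, 139.8704833984375), (34.98903274536133, 36.42984390258789), 82.89918518066406) [[680.5 -11.2  12. ]]
foot ((355.1701965332031, 149.79098510742188), (35.97566223144531, 52.79909133911133), 38.93415069580078) [[ 654.  -200.9   12. ]]
plate ((334.5, 191.0), (82.0, 59.0), 90.0) [[ 652.5  -54.8    6. ]
 [ 655.3 -227.3    6. ]
 [ 415.9 -227.3    6. ]
 [ 413.7  -59.2    6. ]]
blue [[324. 215.]
 [325. 215.]
 [325. 216.]
 [339. 218.]
 [340. 218.]
 [338. 219.]
 [339. 219.]
 [340. 219.]]
```

```bash
python3 - <<'E'
import cv2,pickle,numpy as np
d=pickle.load(open('v0.pkl','rb'))
a=cv2.resize(d['top']['pixels'][65:245,165:395,::-1],None,fx=3.4,fy=3.3,interpolation=cv2.INTER_CUBIC)
cv2.imwrite('pics/c1.png',a[:600])
E
```

```text
(no output)
```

View pics/c1.png

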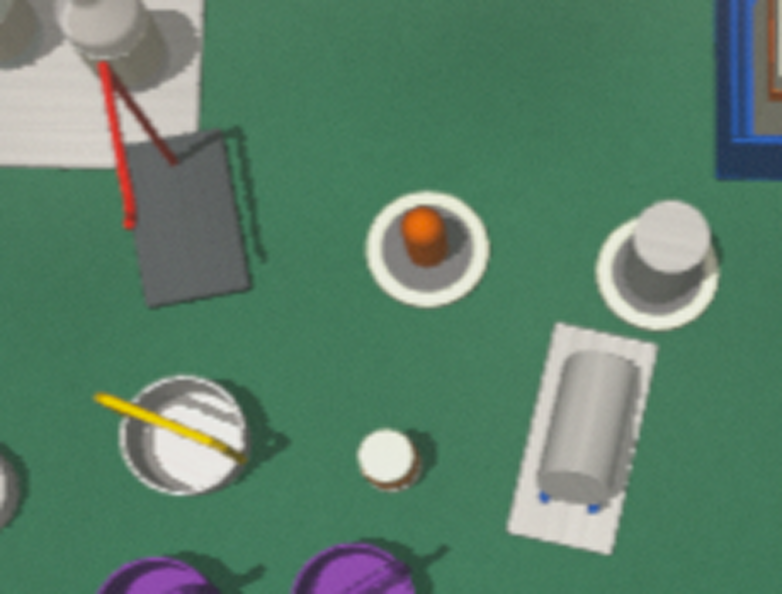

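```bash
python3 - <<'E'
from h import *
np.set_printoptions(precision=1,suppress=True)
d=pickle.load(open('v0.pkl','rb'));t,s=d['top'],d['side']
f=lambda u,v:(165+u/3.4,65+v/3.3)
print('pail rim',plane(t,f(184,435),55))
pc=plane(t,[f(557,323),f(657,345),f(611,553),f(507,531)],6);c=pc.mean(0);print('plate',pc,c,'yaw',np.arctan2(*((pc[0]+pc[1]-pc[2]-pc[3])[[1,0]])))
print('cup px expected',)
print('hook foot',plane(t,[f(128,143),f(222,131),f(250,290),f(150,307)],12))
print('peg top',plane(t,f(421,220),96),'jar',plane(t,f(388,458),75),'cupdone',plane(t,f(672,236),127))
print('side: handle mid proj',proj(s,[[505,179,140],[658,187.5,229],[635,182.5,243]]))
print('purple',plane(t,[(212,251),(269,247)],55))
E
```

```text
pail rim [[504.6 177.7  55. ]]
plate [[ 615.2 -124.8    6. ]
 [ 596.8 -210.5    6. ]
 [ 413.5 -172.2    6. ]
 [ 431.3  -84.9    6. ]] [ 514.2 -148.1    6. ] yaw -0.20979504230912682
cup px expected
hook foot [[771.2 247.1  12. ]
 [783.7 166.8  12. ]
 [639.3 137.1  12. ]
 [622.7 221.1  12. ]]
peg top [[681.  -12.6  96. ]] jar [[485.3  10.4  75. ]] cupdone [[ 662.2 -210.9  127. ]]
side: handle mid proj [[288.8 290.9]
 [194.7 243.3]
 [207.9 235.8]]
purple [[356.3 190.3  55. ]
 [369.   36.5  55. ]]
```

{"name": "play_rows", "arguments": {"translation": [[0.331,0.683,0.025],[0.331,0.683,0.025],[0.331,0.683,0.025],[0.331,0.683,0.025],[0.331,0.683,0.025],[0.331,0.683,0.025],[0.331,0.683,0.025],[0.331,0.683,0.025],[0.331,0.683,0.025],[0.331,0.683,0.025],[0.331,0.683,0.025],[0.331,0.683,0.025]], "yaw": [0.86,0.86,0.86,0.86,0.86,0.86,0.86,0.86,0.86,0.86,0.86,0.86], "hand": 1}}

```text
clock: 1.6
eef_pos: [492.9, 152.2, 230.0]
eef_rot: [-3.141, 0.0, 1.166]
wrist_force: [1.0, -0.8, 0.5]
finger_gap: 93.9
finger_force: 0.0
```

{"name": "play_rows", "arguments": {"translation": [[0,0,0],[0,0,0]], "yaw": [0,0]}}

```text
clock: 1.85
eef_pos: [492.1, 149.7, 229.7]
eef_rot: [-3.141, 0.001, 1.166]
wrist_force: [0.4, -0.3, -0.4]
finger_gap: 93.6
finger_force: 0.0
```

```bash
python3 - <<'E'
from h import *
np.set_printoptions(precision=1,suppress=True)
c,T,st=look('wrist');print(st['eef_pos'],st['eef_rot'])
pickle.dump((c,T),open('w1.pkl','wb'));cv2.imwrite('pics/w1.png',c['pixels'][:,:,::-1])
p=pts(mask(c,(20,130,100),(33,255,255)))
P=plane(c,p,140,T)[:,:2];v=cv2.fitLine(P.astype(np.float32),cv2.DIST_HUBER,0,.01,.01).ravel();q=(P-v[2:])@v[:2];print(len(p),v,np.arctan2(v[1],v[0]),q.min(),q.max(),P[q.argmin()],P[q.argmax()])
E
```

```text
[492.1 149.7 229.7] [-3.1  0.   1.2]
2145 [  0.6  -0.8 558.1  79.5] -0.98771393 -213.99300923447657 259.29287491811914 [264.6 142.3] [ 696.9 -139.5]
```

View pics/w1.png

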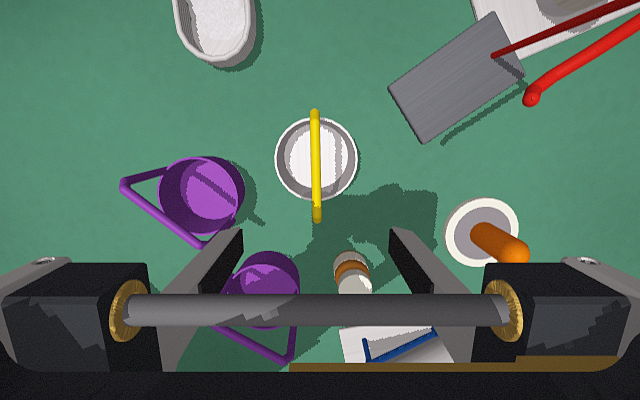

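```bash
python3 - <<'E'
from h import *
np.set_printoptions(precision=2,suppress=True)
c,T=pickle.load(open('w1.pkl','rb'))
p=pts(mask(c,(20,130,100),(33,255,255),(295,95,340,230)))
P=plane(c,p,140,T)[:,:2];v=cv2.fitLine(P.astype(np.float32),cv2.DIST_HUBER,0,.01,.01).ravel();q=(P-v[2:])@v[:2];print(len(p),v,np.arctan2(v[1],v[0]),q.min(),q.max(),P[q.argmin()],P[q.argmax()])
print('cam',T[:3,3])
print('rim',plane(c,(316.5,159),55,T), 'hooktip',plane(c,(529,99),240,T),'foot',plane(c,(482,232),12,T))
m=mask(c,(0,0,140),(179,60,255),(435,190,525,272));h=cv2.convexHull(pts(m).astype(np.float32));e=cv2.fitEllipse(h);print(e,plane(c,e[0],12,T))
E
```

```text
1060 [  0.37   0.93 505.77 184.55] 1.191605 -54.517271111975866 49.468807023963116 [485.8  133.82] [522.51 231.13]
cam [519.04 215.15 409.  ]
rim [[506.05 181.87  55.  ]] hooktip [[631.3  183.78 240.  ]] foot [[679.98  -9.15  12.  ]]
((480.55084228515625, 231.1285858154297), (69.10247039794922, 77.04251861572266), 64.84176635742188) [[678.44  -7.07  12.  ]]
```

{"name": "play_rows", "arguments": {"translation": [[0.005,0.012,0],[0.005,0.012,-0.04],[0.005,0.012,-0.08],[0.005,0.012,-0.1],[0.005,0.012,-0.106],[0.005,0.012,-0.106]], "yaw": [0.02,0.02,0.02,0.02,0.02,0.02]}}

```text
clock: 2.65
eef_pos: [497.8, 162.0, 124.7]
eef_rot: [3.141, -0.0, 1.186]
wrist_force: [-0.5, 0.0, 0.1]
finger_gap: 94.0
finger_force: 0.0
```

{"name": "play_rows", "arguments": {"translation": [[0,0,0],[0,0,0],[0,0,0],[0,0,0],[0,0,0],[0,0,0],[0,0,0],[0,0,0]], "yaw": [0,0,0,0,0,0,0,0], "hand": 0, "force": 50}}

```text
clock: 3.65
eef_pos: [497.5, 162.1, 124.1]
eef_rot: [-3.142, -0.0, 1.186]
wrist_force: [-0.2, -0.0, 0.3]
finger_gap: 17.5
finger_force: 0.0
```

{"name": "play_rows", "arguments": {"translation": [[0,0,0],[0,0,0],[0,0,0.01],[0,0,0.03],[0,0,0.06],[0,0,0.09],[0,0,0.12],[0,0,0.134],[0.02,0,0.136],[0.05,0,0.136],[0.07,0,0.136],[0.08,0,0.136]], "yaw": [0,0,0,0,0,0.1,0.2,0.3,0.4,0.5,0.58,0.58]}}

```text
clock: 5.15
eef_pos: [578.0, 162.0, 260.2]
eef_rot: [-3.141, 0.0, 1.765]
wrist_force: [0.2, -0.1, -1.4]
finger_gap: 7.6
finger_force: 50.0
```

```bash
python3 - <<'E'
from h import *
np.set_printoptions(precision=2,suppress=True)
c,T,st=look('wrist');print(st['eef_pos'],st['eef_rot'],st['finger_gap'],st['finger_force'],st['wrist_force'])
s=eyes.camera('side')
pickle.dump((c,T,s),open('w2.pkl','wb'))
a=c['pixels'][:,:,::-1];b=s['pixels'][140:400,100:420,::-1]
cv2.imwrite('pics/w2.png',np.vstack([cv2.resize(a,(480,300)),cv2.resize(b,(480,300))]) )
E
```

```text
[577.98 161.99 260.18] [-3.14  0.    1.77] 7.571852814085801 49.99876856803894 [ 0.17 -0.1  -1.35]
```

View pics/w2.png

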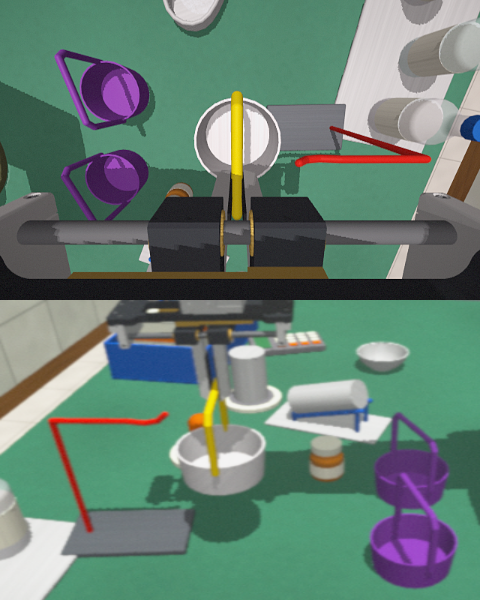

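```bash
python3 - <<'E'
from h import *
np.set_printoptions(precision=2,suppress=True)
c,T,s=pickle.load(open('w2.pkl','rb'))
box=(385,160,585,232)
m=mask(c,(0,150,130),(6,255,255),box)|mask(c,(174,150,130),(179,255,255),box)
p=pts(m)
for u in range(int(p[:,0].min()),int(p[:,0].max()),10):
    y=p[p[:,0]==u,1];
    if len(y): print(u,y.min(),y.max(),plane(c,(u,y.mean()),233,T)[0,:2])
p=pts(mask(c,(20,130,100),(33,255,255),(300,110,335,235)))
print(p.min(0),p.max(0))
for v in range(125,235,15):
    x=p[p[:,1]==v,0]; print(v,x.min(),x.max(),plane(c,(x.mean(),v),276,T)[0,:2])
E
```

```text
393 216.0 218.0 [631.34 181.05]
403 210.0 220.0 [638.09 183.93]
413 207.0 217.0 [644.6  187.53]
423 207.0 216.0 [651.62 189.3 ]
433 207.0 216.0 [658.73 190.7 ]
443 168.0 216.0 [664.25 197.26]
453 172.0 217.0 [672.31 195.56]
463 207.0 217.0 [680.19 194.56]
473 207.0 217.0 [687.31 195.96]
483 207.0 217.0 [694.42 197.37]
493 207.0 217.0 [701.54 198.78]
503 188.0 217.0 [708.14 201.62]
513 191.0 216.0 [715.15 203.28]
523 194.0 216.0 [722.32 204.49]
533 196.0 216.0 [729.48 205.76]
543 199.0 216.0 [736.66 206.97]
553 202.0 216.0 [743.85 208.18]
563 206.0 216.0 [751.06 209.33]
573 209.0 215.0 [758.48 210.03]
[308. 121.] [323. 234.]
125 309.0 322.0 [563.46 233.3 ]
140 308.0 323.0 [564.99 225.6 ]
155 308.0 323.0 [566.55 217.7 ]
170 308.0 323.0 [568.15 209.61]
185 308.0 323.0 [569.78 201.32]
200 308.0 322.0 [571.18 192.76]
215 309.0 322.0 [573.19 184.1 ]
230 308.0 323.0 [574.95 175.16]
```

{"name": "play_rows", "arguments": {"translation": [[0.02,0.002,0],[0.045,0.004,0],[0.065,0.0065,0],[0.078,0.0065,0],[0.083,0.0065,0],[0.083,0.0065,-0.01],[0.083,0.0065,-0.02],[0.083,0.0065,-0.028],[0.083,0.0065,-0.034],[0.083,0.0065,-0.038],[0.083,0.0065,-0.038]], "yaw": [0,0,0,0,0,0,0,0,0,0,0]}}

```text
clock: 6.62
eef_pos: [660.4, 168.6, 222.0]
eef_rot: [-3.141, -0.0, 1.766]
wrist_force: [0.1, -0.3, -1.6]
finger_gap: 7.5
finger_force: 50.0
```

```bash
python3 - <<'E'
from h import *
np.set_printoptions(precision=2,suppress=True)
c,T,st=look('wrist');print(st['eef_pos'],st['eef_rot'],st['finger_gap'],st['finger_force'],st['wrist_force'])
s=eyes.camera('side')
pickle.dump((c,T,s),open('w3.pkl','wb'))
a=c['pixels'][:,:,::-1];b=s['pixels'][180:380,90:330,::-1]
cv2.imwrite('pics/w3.png',np.vstack([cv2.resize(a,(400,250)),cv2.resize(b,(400,333),interpolation=cv2.INTER_CUBIC)]) )
E
```

```text
[660.42 168.59 221.95] [-3.14 -0.    1.77] 7.4831485572764205 49.99944806098938 [ 0.1  -0.34 -1.64]
```

View pics/w3.png

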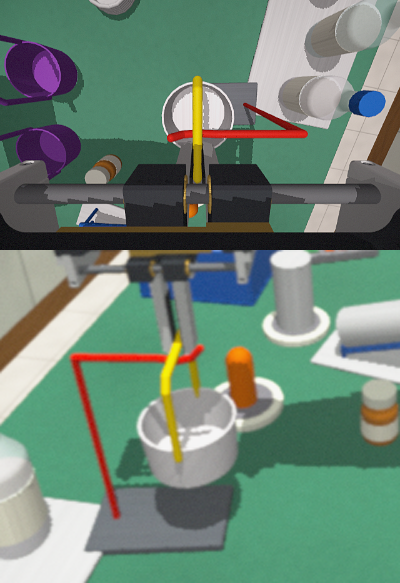

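{"name": "play_rows", "arguments": {"translation": [[0,0,-0.002],[0,0,-0.004],[0,0,-0.005],[0,0,-0.005],[0,0,-0.005]], "yaw": [0,0,0,0,0]}}

```text
clock: 7.35
eef_pos: [660.5, 168.6, 217.4]
eef_rot: [3.141, 0.0, 1.766]
wrist_force: [-0.9, -1.4, 1.4]
finger_gap: 7.5
finger_force: 50.0
```

Contact (upward force grew by about 3 N). Release slowly and rise.

{"name": "play_rows", "arguments": {"translation": [[0,0,0],[0,0,0],[0,0,0],[0,0,0]], "yaw": [0,0,0,0], "hand": 0.3}}

```text
clock: 7.85
eef_pos: [660.5, 168.6, 217.1]
eef_rot: [-3.142, -0.0, 1.766]
wrist_force: [-0.1, 0.1, -0.6]
finger_gap: 28.1
finger_force: 0.0
```

{"name": "play_rows", "arguments": {"translation": [[0,0,0.003],[0,0,0.015],[0,0,0.04],[0,0,0.08],[0,0,0.09],[0,0,0.09]], "yaw": [0,0,0,0,0,0]}}

```text
clock: 8.6
eef_pos: [660.5, 168.6, 307.4]
eef_rot: [3.141, -0.0, 1.766]
wrist_force: [0.4, 0.0, -0.1]
finger_gap: 27.9
finger_force: 0.0
```

```bash
python3 - <<'E'
from h import *
np.set_printoptions(precision=2,suppress=True)
c,T,st=look('wrist');print(st['joints'],st['eef_pos'],st['finger_gap'],st['wrist_force'])
s=eyes.camera('side')
a=c['pixels'][:,:,::-1];b=s['pixels'][180:380,90:330,::-1]
cv2.imwrite('pics/w4.png',np.vstack([cv2.resize(a,(400,250)),cv2.resize(b,(400,333),interpolation=cv2.INTER_CUBIC)]) )
E
```

```text
[0.2  0.58 0.9  0.   1.66 0.  ] [660.55 168.59 307.36] 27.928596136137312 [ 0.44  0.01 -0.14]
```

View pics/w4.png

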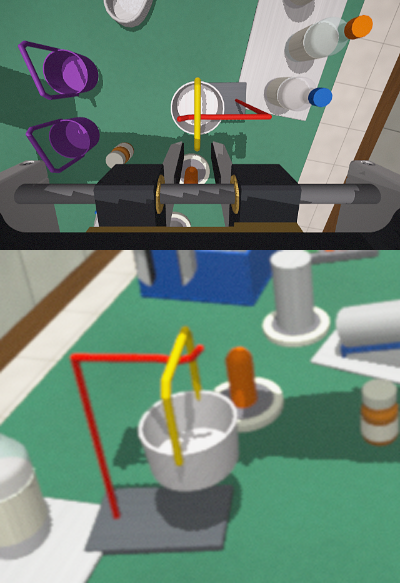

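{"name": "play_rows", "arguments": {"translation": [[-0.04,-0.06,0],[-0.08,-0.12,0],[-0.11,-0.18,0],[-0.14,-0.24,-0.02],[-0.17,-0.29,-0.05],[-0.182,-0.309,-0.08],[-0.182,-0.309,-0.107],[-0.182,-0.309,-0.107],[-0.182,-0.309,-0.107],[-0.182,-0.309,-0.107]], "yaw": [0.16,0.34,0.5,0.68,0.84,1.0,1.15,1.166,1.166,1.166], "hand": 1}}

```text
clock: 9.95
eef_pos: [479.2, -140.0, 201.2]
eef_rot: [-3.141, 0.002, 2.931]
wrist_force: [0.5, 0.6, -0.5]
finger_gap: 93.8
finger_force: 0.0
```

```bash
python3 - <<'E'
from h import *
np.set_printoptions(precision=2,suppress=True)
c,T,st=look('wrist');print(st['joints'],st['eef_pos'],st['eef_rot'],st['finger_gap'],st['wrist_force'])
pickle.dump((c,T),open('w5.pkl','wb'))
cv2.imwrite('pics/w5.png',c['pixels'][:,:,::-1])
E
```

```text
[-0.36  0.19  1.67  0.    1.28 -1.72] [ 479.16 -140.03  201.21] [-3.14  0.    2.93] 93.8038911738886 [ 0.52  0.55 -0.46]
```

View pics/w5.png

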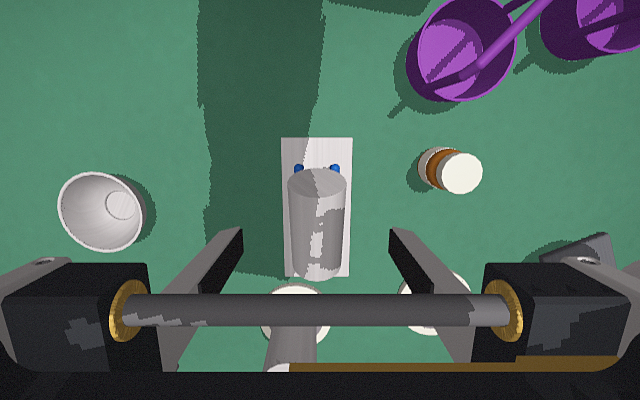

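```bash
python3 - <<'E'
from h import *
np.set_printoptions(precision=1,suppress=True)
c,T=pickle.load(open('w5.pkl','rb'))
print(plane(c,[(317,184)],86,T),'plate corners',plane(c,[(281,138),(352,138)],6,T), 'tops',plane(c,[(317,168)],58,T),'blue',plane(c,[(298,169),(334,169)],50,T))
E
```

```text
[[ 464.  -134.4   86. ]] plate corners [[ 413.  -168.8    6. ]
 [ 431.3  -82.8    6. ]] tops [[ 451.8 -131.7   58. ]] blue [[ 449.6 -152.9   50. ]
 [ 458.  -113.5   50. ]]
```

{"name": "play_rows", "arguments": {"translation": [[0,0.001,-0.04],[0,0.001,-0.09],[0,0.001,-0.12],[0,0.001,-0.135],[0,0.001,-0.14],[0,0.001,-0.14]], "yaw": [0,0,0,0,0,0]}}

```text
clock: 10.75
eef_pos: [479.0, -139.5, 61.0]
eef_rot: [-3.141, 0.001, 2.932]
wrist_force: [0.0, 0.1, -0.3]
finger_gap: 94.1
finger_force: 0.0
```

{"name": "play_rows", "arguments": {"translation": [[0,0,0],[0,0,0],[0,0,0],[0,0,0],[0,0,0],[0,0,0],[0,0,0]], "yaw": [0,0,0,0,0,0,0], "hand": 0, "force": 6}}

```text
clock: 11.62
eef_pos: [478.6, -139.2, 60.3]
eef_rot: [3.141, 0.0, 2.932]
wrist_force: [0.0, 4.9, 3.8]
finger_gap: 60.8
finger_force: 6.0
```

{"name": "play_rows", "arguments": {"translation": [[0,0,0.005],[0,0,0.015],[0,0,0.03],[0,0,0.045],[0,0,0.06],[0,0,0.075],[0,0,0.09],[0,0,0.105],[0,0,0.12],[0,0,0.135],[0,0,0.15],[0,0,0.155]], "yaw": [0,0,0,0,0,0,0,0,0,0,0,0]}}

```text
clock: 13.12
eef_pos: [478.7, -139.5, 216.2]
eef_rot: [-3.141, 0.001, 2.932]
wrist_force: [0.2, -0.3, -1.2]
finger_gap: 61.0
finger_force: 6.0
```

```bash
python3 - <<'E'
from h import *
np.set_printoptions(precision=2,suppress=True)
c,T,st=look('wrist');print(st['eef_pos'],st['eef_rot'],st['finger_gap'],st['finger_force'],st['wrist_force'])
s=eyes.camera('side')
pickle.dump((c,T,s),open('w6.pkl','wb'))
a=c['pixels'][:,:,::-1];b=s['pixels'][60:320,220:480,::-1]
cv2.imwrite('pics/w6.png',np.vstack([cv2.resize(a,(320,200)),cv2.resize(b,(400,400),interpolation=cv2.INTER_CUBIC)[:,:320]]) )
E
```

```text
[ 478.75 -139.52  216.23] [-3.14  0.    2.93] 61.00021523820973 5.99993834272027 [ 0.21 -0.29 -1.18]
```

View pics/w6.png

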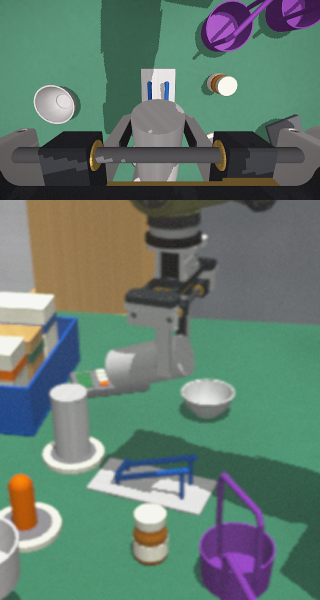

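{"name": "play_rows", "arguments": {"translation": [[0,0,0],[0,0,0],[0,0,0],[0,0,0],[0,0,0],[0,0,0]], "yaw": [0,0,0,0,0,0], "hand": 0, "force": 3}}

```text
clock: 13.98
eef_pos: [478.5, -139.4, 215.1]
eef_rot: [3.142, 0.0, 2.932]
wrist_force: [0.5, 0.1, -1.1]
finger_gap: 61.1
finger_force: 3.0
```

```bash
cat > tilt.py <<'E'
from h import *
def tilt(show=True):
    """cup in the side view: region that is neither green nor far, below the pivot; extent around the pivot pixel"""
    st=telemetry.read_state();s=eyes.camera('side');R=Ro.from_euler('xyz',st['eef_rot']).as_matrix()
    piv=st['eef_pos']-18.8*R[:,2];a=-R[:,0]  # a: horizontal direction away from the robot
    h=hsv(s);m=cv2.inRange(h,(0,0,60),(179,60,255))
    u0=proj(s,piv)[0]
    # pixel -> point in the vertical plane through the pivot spanned by a and z
    T=cw(s);y,x=np.nonzero(m);k=np.hypot(x-u0[0],y-u0[1])<110;x,y=x[k],y[k]
    d=np.c_[(x-s['cx'])/s['fx'],-(y-s['cy'])/s['fy'],-np.ones(len(x))]@T[:3,:3].T
    n=np.cross(a,[0,0,1]);t=((piv-T[:3,3])@n)/(d@n);P=T[:3,3]+d*t[:,None]-piv
    q=np.c_[P@a,P[:,2]]
    lab=np.zeros((61,61),int)
    i=np.floor((q[:,0]+150)/7.5).astype(int);j=np.floor((150-q[:,1])/7.5).astype(int);ok=(i>=0)&(i<40)&(j>=0)&(j<40)
    g=np.zeros((40,40),int);np.add.at(g,(j[ok],i[ok]),1)
    if show: print('rows z from +150 down, cols along cup dir -150..150, 7.5 mm, pivot at 20,20');print('\n'.join(''.join('#' if v else '.' for v in r) for r in g))
    pickle.dump((s,st),open('last.pkl','wb'))
    return st
if __name__=='__main__':
    st=tilt();print(st['eef_pos'],st['wrist_force'],st['moment'],st['finger_gap'])
E
python3 tilt.py
```

```text
rows z from +150 down, cols along cup dir -150..150, 7.5 mm, pivot at 20,20
###################.#.##................
#############.#####...##................
###################...##................
###################...##................
########################................
################.##....##...............
##################.#######..............
#############################...........
##############################..........
##############################..........
##################.###########..........
...........###################..........
................##############..........
................##############..........
................##############..........
................########................
................########................
................########................
...............##########...............
...............############.............
...............#############............
...............###############..........
...............################.........
........########.###############........
.......##########.##################....
.......###########..#################...
.......############..##################.
........###########...################..
........###########.....###########.##..
.........#########.......#############.#
.........#########........##############
...........#####............####...#####
.............##.......................##
.......................................#
.......................................#
.......................................#
.......................................#
.......................................#
.......................................#
.......................................#
[ 478.48730682 -139.4263673   215.12151092] [ 0.53785588  0.08680546 -1.13472121] [ 0.04209574 -0.12553822  0.01758107] 61.070516049526255
```

```bash
python3 - <<'E'
s=open('tilt.py').read()
s=s.replace("    u0=proj","    b=pickle.load(open('v0.pkl','rb'))['side']['pixels'];m&=np.where(np.abs(s['pixels'].astype(int)-b).max(2)>25,255,0).astype(np.uint8)\n    u0=proj")
s=s.replace("def tilt(show=True):","def tilt(show=True,s=None):").replace("s=eyes.camera('side')","s=eyes.camera('side') if s is None else s")
open('tilt.py','w').write(s)
from tilt import *
print('now');tilt(s=pickle.load(open('last.pkl','rb'))[0]);print('before 6N');tilt(s=pickle.load(open('w6.pkl','rb'))[2])
E
```

```text
now
rows z from +150 down, cols along cup dir -150..150, 7.5 mm, pivot at 20,20
............#######.#.##................
............#.##.##...##................
............####..#...##................
..............#####...##................
.............###########................
.............###.##....##...............
.............#####.#######..............
.............################...........
................##############..........
.................#############..........
.................#.###########..........
.................#############..........
................##############..........
................##############..........
................##############..........
................########................
................########................
................########................
...............##########...............
...............############.............
...............#############............
...............###############..........
...............################.........
.................###############........
..................###############...
[... 1645 characters left out ...]
...
................###################.....
...................################.....
.....................#############......
.......................###########......
...........................#######......
.............................#####......
........................................
........................................
........................................
........................................
........................................
........................................
........................................
........................................
........................................
........................................
........................................
```

{"name": "play_rows", "arguments": {"translation": [[0.008,0.016,0.015],[0.02,0.045,0.015],[0.035,0.075,0.015],[0.05,0.105,0.015],[0.058,0.122,0.015],[0.061,0.129,0.015],[0.061,0.129,0.015],[0.061,0.129,0.015],[0.061,0.129,0.015],[0.061,0.129,0.015],[0.061,0.129,0.015],[0.061,0.129,0.015]], "yaw": [0.02,0.06,0.1,0.15,0.19,0.21,0.21,0.21,0.21,0.21,0.21,0.21]}}

```text
clock: 15.52
eef_pos: [539.5, -10.5, 230.1]
eef_rot: [-3.142, 0.0, -3.142]
wrist_force: [0.1, 0.4, -1.0]
finger_gap: 61.1
finger_force: 3.0
```

```bash
python3 tilt.py
```

```text
rows z from +150 down, cols along cup dir -150..150, 7.5 mm, pivot at 20,20
.............########.##................
.............#.####..##.................
.............######...##................
.............######...##................
.............###########................
.............######...##................
..............###.##..####..............
...............############.............
................############............
................############............
................#############...........
................#############...........
.................###########............
.................###########............
.................############...........
.................######.##..............
................#######.................
................#######.................
................#########...............
................##########..............
...............#############............
...............##############...........
...............###############..........
................################........
..................######..#######.......
...................#####.########.......
....................#############.......
.....................############.......
.......................##########.......
........................#####.###.......
.........................#######........
..........................####..........
............................##..........
........................................
..................###...................
...........######.###..####.............
.#..##.....######..#########............
.#####...........##.########............
########............####.###............
########.........########...............
[539.46330286 -10.4780488  230.13589628] [ 0.06416126  0.44361496 -1.00636675] [ 0.0633058  -0.08819704  0.02764633] 61.11358389538672
```

{"name": "play_rows", "arguments": {"translation": [[0,0,-0.02],[0,0,-0.045],[0,0,-0.07],[0,0,-0.09],[0,0,-0.099],[0.01,0,-0.099],[0.03,0,-0.099],[0.045,0,-0.099],[0.055,0,-0.099],[0.06,0,-0.099]], "yaw": [0,0,0,0,0,0,0,0,0,0]}}

```text
clock: 16.82
eef_pos: [600.1, -10.4, 131.5]
eef_rot: [-3.142, 0.0, -3.141]
wrist_force: [0.4, 0.7, -0.8]
finger_gap: 61.3
finger_force: 3.0
```

```bash
python3 tilt.py | sed -n '14,42p'
```

```text
................##############..........
.................##...########..........
.................####.#######...........
.................####.#######...........
....................#.#######...........
...............##...#.##................
...............#....#.###...............
....................#..###..............
...............###..#..#####............
..........###..###..#..######...........
...######.###...##############..........
...#######.##...###############.........
........########.###############........
............#####.###############.......
...........######...#############.......
.#################...############.......
##################....############......
################........#########.......
##########...............########.......
###....##.................######........
..#.....#.................#####.........
..#.....#...............####............
..#.....#..............#####............
..#.....#..............#####............
........#.............######............
......................######.....##.###.
......................######.....######.
........#..............######...###.####
[600.13623978 -10.3988962  131.46149658] [ 0.44921053  0.65084948 -0.80444051] [ 0.00773196 -0.11507086  0.01009039] 61.34758047682023
```

{"name": "play_rows", "arguments": {"translation": [[0.005,0,0],[0.012,0,0],[0.019,0,0],[0.026,0,0],[0.033,0,0],[0.04,0,0],[0.047,0,0],[0.054,0,0],[0.061,0,0],[0.068,0,0],[0.075,0,0],[0.08,0,0]], "yaw": [0,0,0,0,0,0,0,0,0,0,0,0]}}

```text
clock: 18.38
eef_pos: [679.9, -10.4, 131.0]
eef_rot: [3.142, -0.0, -3.141]
wrist_force: [-0.2, -0.4, -0.9]
finger_gap: 61.7
finger_force: 3.0
```

```bash
python3 tilt.py | sed -n '14,42p'
```

```text
................###############.........
................###############.........
................###############.........
................###############.........
...............################.........
...............#########................
...............#########................
...............##########...............
...............##########...............
##.............##########...............
##..............#########...............
##..............#########...............
.###......##....#########...............
..####..#####...#########...............
######..........#########...............
#######.........#########...............
#######.........#########...............
######..........##########..............
................##########..............
................##########..............
................##########..............
.............#############..............
............##############..............
............##############..............
............#.#.....######.#............
......................#########.........
......................############......
......................##.#########......
[679.86969777 -10.41551692 131.01611966] [-0.19767944 -0.3906845  -0.85038505] [ 0.03372639 -0.01077492 -0.00955701] 61.71118603965698
```

{"name": "play_rows", "arguments": {"translation": [[0.004,0,0],[0.008,0,0],[0.009,0,0],[0.005,0,0],[0.001,0,0],[0,0,-0.008],[0,0,-0.016],[0,0,-0.023],[0,0,-0.029],[0,0,-0.034],[0,0,-0.036],[0,0,-0.036]], "yaw": [0,0,0,0,0,0,0,0,0,0,0,0]}}

```text
clock: 19.92
eef_pos: [679.5, -10.4, 95.1]
eef_rot: [-3.142, -0.0, -3.141]
wrist_force: [0.3, 0.1, -0.9]
finger_gap: 61.1
finger_force: 3.0
```

```bash
python3 tilt.py | sed -n '18,42p'
```

```text
##.............################.........
##.............###############..........
##.............##########...............
.##............##########...............
.####..........##########...............
#.####.........##########...............
#######........##########...............
#######........##########...............
#######........##########...............
#..............##########...............
...............##########...............
...............##########...............
.............############...............
.............############...............
............####.########...............
............##############..............
............#...###############.........
................##################......
..................################......
..................#####..##########.#...
...................#.##..#########..##..
.....................##.###########.###.
......................############..####
......................#############.####
[679.49217479 -10.41622614  95.09753067] [ 0.27767309  0.08970778 -0.90047535] [ 0.02561803 -0.16156969 -0.02892526] 61.140887844451306
```

Vertical and still free; lower the last few mm until the foot takes the load.

{"name": "play_rows", "arguments": {"translation": [[0,0,-0.001],[0,0,-0.002],[0,0,-0.003],[0,0,-0.004],[0,0,-0.005],[0,0,-0.006],[0,0,-0.006]], "yaw": [0,0,0,0,0,0,0]}}

```text
clock: 20.85
eef_pos: [679.6, -10.4, 89.3]
eef_rot: [-3.142, 0.001, -3.141]
wrist_force: [0.1, -0.3, 4.1]
finger_gap: 61.5
finger_force: 3.0
```

{"name": "play_rows", "arguments": {"translation": [[0,0,0],[0,0,0],[0,0,0],[0,0,0],[0,0,0],[0,0,0]], "yaw": [0,0,0,0,0,0], "hand": 1}}

```text
clock: 21.6
eef_pos: [679.5, -10.4, 89.1]
eef_rot: [-3.142, 0.0, -3.141]
wrist_force: [-0.0, -0.8, 0.6]
finger_gap: 93.9
finger_force: 0.0
```

{"name": "play_rows", "arguments": {"translation": [[0,0,0.02],[0,0,0.06],[0,0,0.11],[0,0,0.16],[-0.05,0,0.19],[-0.11,0,0.2],[-0.17,0,0.2],[-0.2,0,0.2],[-0.2,0,0.2],[-0.2,0,0.2]], "yaw": [0,0,0,0,0,0,0,0,0,0]}}

```text
clock: 22.85
eef_pos: [480.1, -10.5, 290.0]
eef_rot: [-3.141, 0.001, -3.141]
wrist_force: [-0.3, -0.3, -0.0]
finger_gap: 93.7
finger_force: 0.0
```

```bash
python3 - <<'E'
from h import *
s=eyes.camera('side');t=eyes.camera('top');st=telemetry.read_state();print(st['eef_pos'],st['finger_gap'],st['wrist_force'])
pickle.dump((s,t),open('end.pkl','wb'))
print('expected base top px', proj(s,[680,-10,127]),proj(t,[680,-10,127]))
cv2.imwrite('pics/end.png',np.vstack([cv2.resize(s['pixels'][140:380,110:430,::-1],(400,300)),cv2.resize(t['pixels'][65:245,165:405,::-1],(400,300))]))
E
```

```text
[480.17101173 -10.45590063 289.18954696] 94.11107055600817 [-0.31378139  0.00609188  0.24759266]
expected base top px [[229.712515   227.24202615]] [[287.09949631 128.742505  ]]
```

View pics/end.png

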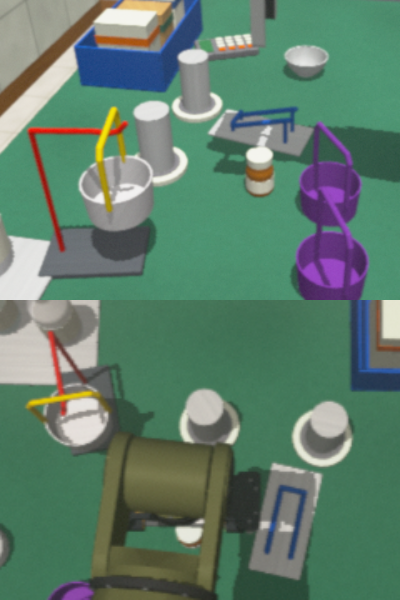

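```bash
python3 -c "
from cell import manip
print(manip.sign_off())"
```

```text
the job is handed in; nothing more can be done
None
```

The pail hangs by its yellow handle in the red hook's crook, and the cup stands upside down over the free post with its rim down on the white foot. I handed the job in at about 23 s; the sign-off gave no verdict, but both looked right in the final pictures.

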